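# Scoop used specimen vials into the flap bin

## Task

Throw away all the used vials in the tote, without ever touching a vial with the gripper: take the scoop from the bench pad, drive it along the tote's floor into the corner so that the walls stop the vials and they ride up onto the pan, lift them out, press the yellow bin's sprung flap down with the nose of the scoop and hold it open while you tip the vials through. Go back for more until the tote is empty, then let the flap spring shut, set the scoop down level on the bench pad again and leave everything else on the bench where it is.

Things in the scene. Friction and masses are not known exactly. Their poses are not given: they have to be found in the camera images.
- scoop: steel scoop with an upright dark blue handle, about 0.12 kg. Origin: underside of the pan at the pan's centre; x to the open lip, y left, z up. Pan 90 (x) by 104 mm (y), flat floor 2.5 mm thick, thinned to 1.5 mm at the lip; rear wall (x=-45 mm) and side walls 32 mm high; the side walls stop 15 mm behind the lip, the front is open
- scoop_lip (a point): middle of the scoop's lip edge, underside (scoop frame x=+45, y=0, z=0 mm)
- scoop_grip (a point): grip point of the scoop's handle (scoop frame x=-57, y=0, z=85 mm). The handle is an upright rubber bar 20 mm (x) by 22 mm (y), from z=20 to 126 mm, to be taken across its 22 mm with the fingers either side in y
- tote: open blue-grey tote, fixed. Origin: centre of its underside; x along its length, +x end towards the waste bin. Inside 390 (x) by 120 mm (y); walls and floor 4 mm thick (inner floor at z=4 mm), rim at z=60 mm with an 8 mm flange outside. The vials start in its +x part; 120 mm at its -x end are clear to set the scoop down
- waste_bin: yellow bin 200 x 200 mm, lid top at z=160 mm, fixed, hollow, inner floor at z=6 mm. Origin: centre of its underside; front at -x (towards the tote). Opening in the lid x -58 to +58, y -75 to +75 mm, closed by the flap; guards on the lid at its sides (y=+-80 mm, 30 mm high) and back (x=+70 mm, 45 mm high), open at the front
- flap (a joint): angle of the dark grey push flap (rad): 0 shut and level with the lid, grows as it is pressed down into the bin, to 1.25. Hinged on the front edge of the opening (waste bin frame x=-58, z=159 mm, axis along y), 112 mm long, free edge at the back; a spring shuts it (0.12 Nm at 0, 0.16 Nm at 0.7 rad, about 2.3 N pressed 70 mm from the hinge)
- flap_edge (a point): middle of the flap's free edge, 112 mm from its hinge
- pad: absorbent bench pad, light blue with white middle, fixed, 220 mm (x) by 150 mm (y), 3 mm thick; origin: centre of its underside
- vial1: used specimen vial, white with a red cap at +x, 80 mm long (x) and 28 mm in diameter, round at both ends, about 35 g, smooth: rolls, and slides off a pan tipped past 25 degrees; origin at its centre. Five to seven of the seven are present, the others are absent
- vial2: used specimen vial, white with a red cap at +x, 80 mm long (x) and 28 mm in diameter, round at both ends, about 35 g, smooth: rolls, and slides off a pan tipped past 25 degrees; origin at its centre. Five to seven of the seven are present, the others are absent
- vial3: used specimen vial, white with a red cap at +x, 80 mm long (x) and 28 mm in diameter, round at both ends, about 35 g, smooth: rolls, and slides off a pan tipped past 25 degrees; origin at its centre. Five to seven of the seven are present, the others are absent
- vial4: used specimen vial, white with a red cap at +x, 80 mm long (x) and 28 mm in diameter, round at both ends, about 35 g, smooth: rolls, and slides off a pan tipped past 25 degrees; origin at its centre. Five to seven of the seven are present, the others are absent
- vial5: used specimen vial, white with a red cap at +x, 80 mm long (x) and 28 mm in diameter, round at both ends, about 35 g, smooth: rolls, and slides off a pan tipped past 25 degrees; origin at its centre. Five to seven of the seven are present, the others are absent
- vial6: used specimen vial, white with a red cap at +x, 80 mm long (x) and 28 mm in diameter, round at both ends, about 35 g, smooth: rolls, and slides off a pan tipped past 25 degrees; origin at its centre. Five to seven of the seven are present, the others are absent
- vial7: used specimen vial, white with a red cap at +x, 80 mm long (x) and 28 mm in diameter, round at both ends, about 35 g, smooth: rolls, and slides off a pan tipped past 25 degrees; origin at its centre. Five to seven of the seven are present, the others are absent
- petri: Petri dish, 92 mm diameter, 15 mm high, origin centre of underside; leave alone
- slide_box: blue slide box 100 x 85 x 34 mm, origin centre of underside; leave alone
- wash_bottle: white bottle, 66 mm diameter, 160 mm high, origin centre of underside; leave alone
- stain_jar: amber jar, 56 mm diameter, 85 mm high, origin centre of underside; leave alone
- mailer: white slide mailer 85 x 35 x 10 mm, origin centre of underside; leave alone
- marker: marker pen 125 x 12 x 12 mm, origin centre of underside; leave alone
Not all that is in view belongs to the job. What is shaped like the vial7 but blue is not meant.

How it is judged:
By the outcome, as a careful person would: the job done as asked, in the order asked, and still so for the second after the job is handed in, with the robot touching nothing.
Of vial1, vial2, vial3, vial4, vial5, vial6, vial7 only 5 to 7 are there at a start; the rules pass over those that are not, and their reading is None.
At some moment in a run one of vial1, vial2, vial3, vial4, vial5, vial6, vial7 may be knocked a few centimetres aside while the robot is not near it.
It also fails if it takes over 210 s, if anything falls off the work surface, if the arm or the gripper's body presses on something with over 40 N, if the wrist force passes 120 N, or if a joint passes its speed limit or range.

## Robot

A 7-joint arm with a two-finger parallel gripper is mounted at the origin on the work surface. World frame = base frame: x ahead of the robot, y to its left, z up, the work surface at z = 0. Lengths are in m, angles in rad, forces in N, time in s.
With the tool pointing down it reaches from about 0.35 to 0.9 m from the base axis. Payload 19.9 kg.
Tool frame: the origin (TCP) lies between the finger pads; the fingertips stand 19 mm ahead of it and the grasp point (between the pads) is the TCP; z points along the fingers, y is the line along which they close (so a half turn about z gives the same grasp; the last joint's range is limited). The gripper opens to 94 mm and grips with 3 to 60 N. Pads are 16 mm wide; open, the fingers measure 119 mm over their backs; the gripper's body (75 mm by 177 mm) begins 78 mm behind the grasp point.
Start: joints at [-1.286, 0.417, -0.01, 1.614, 0.005, 1.111, -0.053], TCP at [0.2, 0.592, 0.224] pointing down, gripper open.
Joint ranges: [-2.81, 2.81], [-0.39, 2.02], [-1.27, 1.25], [0.06, 2.57], [-1.19, 4.33], [0.19, 2], [-2.82, 2.82]. Speed limits (rad/s): [1.89, 1.89, 2.39, 2.39, 3.01, 3.01, 3.01].

## Interface

Orientations are given as a 3x3 rotation matrix whose columns are the frame's x, y, z axes.
In Python, from rig import robot gives the robot as it stands. Calls block until the motion is done:
- robot.move_ptp(position, orientation): joint-space move of the TCP to a pose.
- robot.move_linear(position, velocity=0.15, frame=None, threshold=None): straight line of the TCP; frame=None keeps the orientation; velocity is the mean speed in m/s. With threshold (N) it stops when the force on the tool has changed by that much, and returns True; else False.
- robot.goto_joints(angles): joint-space move.
- robot.gripper_to(opening): finger opening in m; the grip force is fixed at half the most; returns when the fingers have stopped.
- robot.pause(seconds).
- robot.ik(position, orientation): joint angles nearest the present ones, or None.
- robot.get_state(): the state.
- robot.grab_frame(name): name is "scene" or "top" or "wrist"; returns the picture (480x640x3 uint8, red, green, blue); there is no depth.
- robot.camera_info(name): a dict with "fx", "fy", "cx", "cy" (pixels), "rvec" (rotation vector, rad) and "tvec" (3), from world to camera coordinates, as OpenCV has them. Camera axes: x right, y down, z forward; pixel columns grow to the right and rows downward; lengths in m; the calibration is good to about 2 mm. A picture is of the moment at which its call begins: read the wrist's pose just before it. camera_info takes no time and is no camera call; for the wrist camera it gives the pose at the moment of the call.
A pose or a line that the arm cannot do raises robot.PlanningError and nothing moves.
- robot.sign_off(): hands the job in; it is judged then, once.
The state is a dict: "time": time; "qpos": joint angles; "joint_vel": joint speeds; "effort": joint torques, N m; "ee_pos": TCP position; "tool_rot": TCP orientation; "force": force on the tool from outside, world axes, zero at the start; "moment": the same for the moment, N m; "opening": finger opening in m; "grasp_force": force on a finger pad.
Only numpy, scipy, OpenCV 4.12 (cv2) and the standard library are available. Lean on these libraries where they do the work, as an engineer would, in place of code of your own. Each camera call takes 0.05 s, during which the arm holds its last target. There are 200 camera calls.

## Working session

There is one attempt and no reset: what is moved stays moved. The work goes in short steps, each a Python script; the robot and the scene stay as the last script left them, time stands still between calls to the robot, and variables do not carry over. Pictures are saved under pics/ and viewed, at most 14 in all, crops included, and the job is handed in when it is done.

```bash
ls; mkdir -p pics; python3 - <<'E'
from rig import robot
import cv2,numpy as np
for n in ("scene","top"):
    cv2.imwrite(f"pics/{n}0.png",robot.grab_frame(n)[:,:,::-1]); print(n,robot.camera_info(n))
s=robot.get_state();print(s['time'],s['tool_rot'],s['ee_pos'])
E
```

```text
pics
scene {'fx': 464.0232522832309, 'fy': 464.0232522832309, 'cx': 308.97028082215627, 'cy': 237.295801588953, 'rvec': array([ 0.6654119 ,  2.57872963, -1.23328397]), 'tvec': array([ 0.52166708, -0.06314525,  1.60958602])}
top {'fx': 489.6013146319914, 'fy': 489.6013146319914, 'cx': 325.8712066595918, 'cy': 245.36358008622014, 'rvec': array([ 2.1267027 , -2.178245  ,  0.13748298]), 'tvec': array([-0.02443262,  0.59810506,  1.16184124])}
0.1 [[-9.47398413e-01  3.20056524e-01 -2.60255445e-04]
 [ 3.20056619e-01  9.47397861e-01 -1.02676674e-03]
 [-8.20579404e-05 -1.05605365e-03 -9.99999439e-01]] [0.19995692 0.59183582 0.22391503]
```

View pics/top0.png

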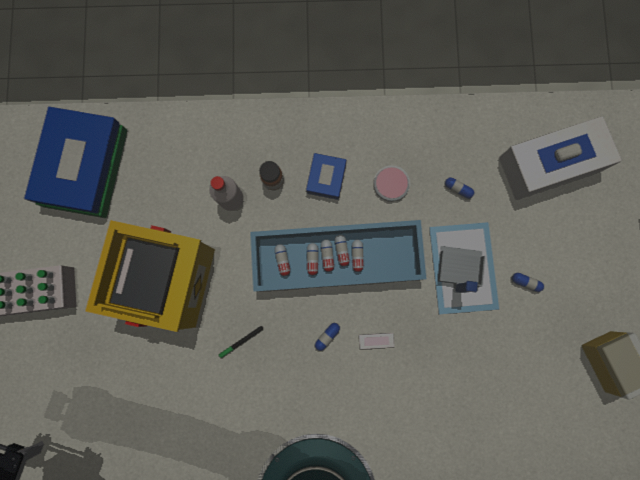

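View pics/scene0.png

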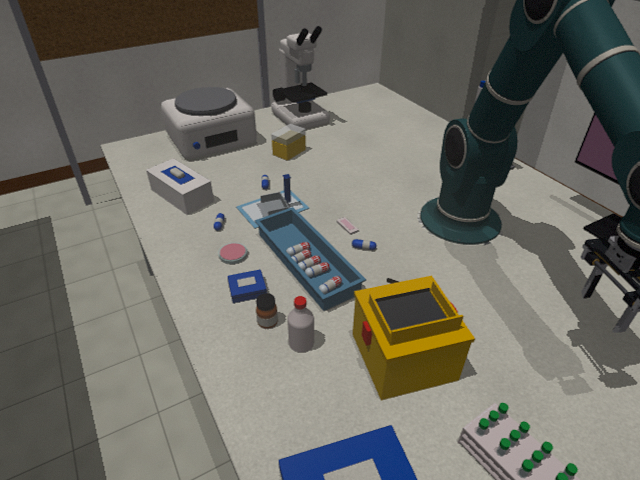

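The top view shows five red-capped white vials in the tote, at (283,260), (312,260), (327,255), (342,250) and (358,255). There are blue decoy vials outside it at (460,188), (527,283) and (327,336), and another white/blue one on the box at (568,152). The scoop is on the pad, with its pan at (460,267) and its handle at (472,287). The bin is at about (150,275).

```bash
cat > h.py <<'E'
from rig import robot
import cv2,numpy as np
def ray(cam,uv,z):
    """pixels -> world points on plane z"""
    i=robot.camera_info(cam) if isinstance(cam,str) else cam
    R=cv2.Rodrigues(i['rvec'])[0];c=-R.T@i['tvec']
    uv=np.atleast_2d(uv).astype(float)
    d=np.c_[(uv[:,0]-i['cx'])/i['fx'],(uv[:,1]-i['cy'])/i['fy'],np.ones(len(uv))]@R
    return c+d*((z-c[2])/d[:,2])[:,None]
def proj(cam,p):
    i=robot.camera_info(cam)
    R=cv2.Rodrigues(i['rvec'])[0];q=np.atleast_2d(p)@R.T+i['tvec']
    return np.c_[q[:,0]/q[:,2]*i['fx']+i['cx'],q[:,1]/q[:,2]*i['fy']+i['cy']]
def hsv(im): return cv2.cvtColor(im,cv2.COLOR_RGB2HSV)
def biggest(m):
    c,_=cv2.findContours(m.astype(np.uint8),0,2)
    return max(c,key=cv2.contourArea)
def show(im,box,name,k):
    x0,y0,x1,y1=box
    cv2.imwrite(name,cv2.resize(im[y0:y1,x0:x1,::-1],None,fx=k,fy=k,interpolation=2))
E
python3 - <<'E'
from h import *
im=cv2.imread('pics/top0.png')[:,:,::-1].copy();H=hsv(im)
for n,p in dict(toterim=(330,288),totein=(390,260),pad=(434,270),padw=(487,240),yel=(195,260),flap=(150,285),pan=(460,265),handle=(472,287),vial=(283,252),cap=(284,271)).items(): print(n,H[p[1],p[0]])
# ROI masks
def roi(m,b):
    o=np.zeros_like(m);o[b[1]:b[3],b[0]:b[2]]=m[b[1]:b[3],b[0]:b[2]];return o
h,s,v=[H[...,i].astype(int) for i in range(3)]
for n,m,z,b in (("tote",(h>90)&(h<115)&(s>60),.06,(245,215,428,300)),("pad",(h>90)&(h<115)&(s>40),.003,(428,220,505,318)),("yellow",(h>15)&(h<35)&(s>150),.16,(80,215,220,335))):
    r=cv2.minAreaRect(biggest(roi(m,b)));P=ray('top',cv2.boxPoints(r),z);print(n,r,'\n',P.round(4)[:,:2],P.mean(0).round(4),np.linalg.norm(np.diff(P,axis=0),axis=1).round(3))
show(im,(420,215,540,320),'pics/c1.png',6)
show(im,(80,210,230,340),'pics/c2.png',5)
a=cv2.imread('pics/c1.png');b=cv2.imread('pics/c2.png')
b=cv2.resize(b,None,fx=.5,fy=.5);a=cv2.resize(a,None,fx=.55,fy=.55)
E
```

```text
toterim [25 20 78]
totein [100  75 112]
pad [ 98  54 119]
padw [101  76 124]
yel [ 23 167  84]
flap [60  5 52]
pan [ 80   8 101]
handle [111 123  83]
vial [ 30   7 103]
cap [ 83   8 122]
tote ((337.5451965332031, 255.26876831054688), (59.10026550292969, 171.998046875), 85.98582458496094) 
 [[ 0.6321  0.1447]
 [ 0.6515 -0.2714]
 [ 0.5086 -0.2743]
 [ 0.4897  0.1354]] [ 0.5705 -0.0664  0.06  ] [0.417 0.143 0.41 ]
pad ((463.8292236328125, 267.9634094238281), (88.89738464355469, 59.96432876586914), 83.6598129272461) 
 [[ 0.6424 -0.3017]
 [ 0.6558 -0.4537]
 [ 0.4329 -0.4632]
 [ 0.4202 -0.3146]] [ 0.5378 -0.3833  0.003 ] [0.153 0.223 0.149]
yellow ((150.0254669189453, 276.6635437011719), (109.82526397705078, 96.26814270019531), 13.535857200622559) 
 [[0.4514 0.4863]
 [0.6568 0.4444]
 [0.5933 0.2063]
 [0.391  0.2537]] [0.5231 0.3477 0.16  ] [0.21  0.246 0.208]
```

View pics/c1.png

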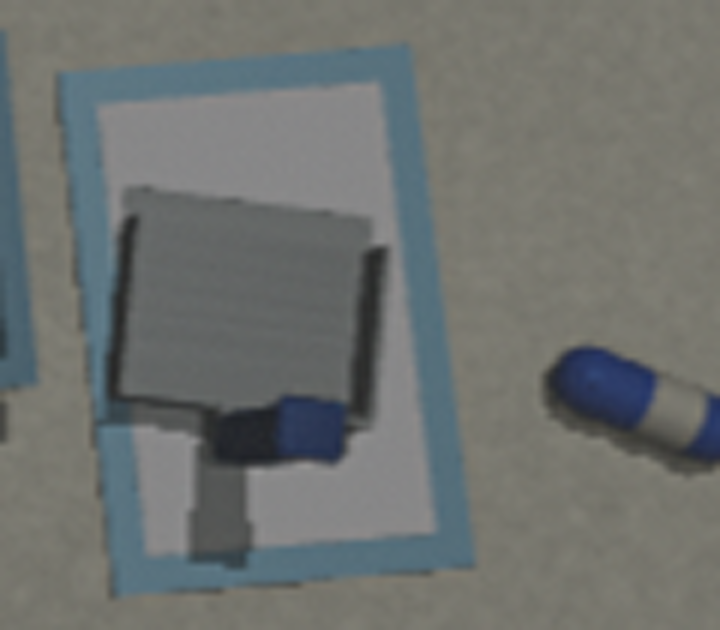

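View pics/c2.png

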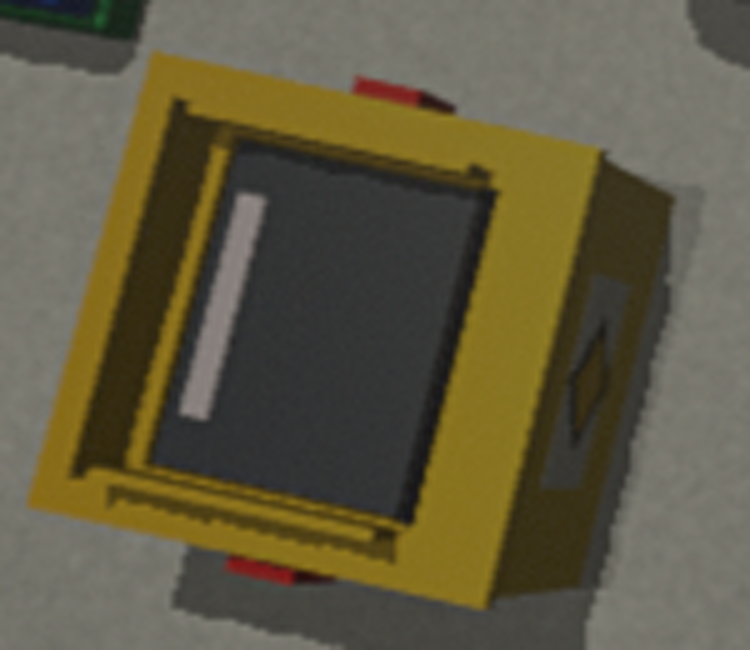

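The c1 crop shows the scoop with its lip to the top of the image: lip corners at about (441,246) and (482,251), handle top at about (472,287). The c2 crop shows the bin lid corners, with the flap edge stripe on the left and the hinge and front on the right, towards the tote.

```bash
python3 - <<'E'
from h import *
im=cv2.imread('pics/top0.png')[:,:,::-1].copy();H=hsv(im)
a=lambda P,k,o:np.array(P)/k+np.array(o)
B=ray('top',a([(153,52),(603,152),(490,610),(28,505)],5,(80,210)),.16)[:,:2]
print('bin c',B.mean(0).round(4),'sides',np.linalg.norm(B-np.roll(B,1,0),axis=1).round(3))
x=(B[0]+B[3]-B[1]-B[2]);y=(B[3]+B[2]-B[0]-B[1]);print('yaw x',np.degrees(np.arctan2(x[1],x[0])),'yaw from y',np.degrees(np.arctan2(y[1],y[0]))+90)
L=ray('top',a([(125,187),(372,217)],6,(420,215)),.0045)[:,:2]
Ht=ray('top',a([(280,397),(345,405),(342,463),(275,458)],6,(420,215)),.129)[:,:2]
print('lip',L.round(4),np.linalg.norm(L[0]-L[1]),'handle',Ht.mean(0).round(4))
d=L.mean(0)-Ht.mean(0);print('dist(102)',np.linalg.norm(d),'yaw',np.degrees(np.arctan2(d[1],d[0])),'yaw lip',np.degrees(np.arctan2(*(L[0]-L[1])[::-1]))-90)
# tote: per-side inner / outer corners
tc=np.array([.5705,-.0664]);ty=np.array([-.0194-.0189,.416+.4097]);ty/=np.linalg.norm(ty);tn=np.array([-ty[1],ty[0]])
print('tote yaw',np.degrees(np.arctan2(ty[1],ty[0])))
for uv in ((283,260),(312,260),(327,255),(342,250),(358,255)):
    p=ray('top',uv,.004+.014)[0,:2]-tc;print((p@ty).round(3),(p@tn).round(3))
show(im,(240,210,440,305),'pics/c3.png',4)
E
```

```text
bin c [0.5249 0.3614] sides [0.204 0.207 0.204 0.207]
yaw x 76.10880311020505 yaw from y 256.6098169060559
lip [[ 0.5928 -0.3283]
 [ 0.5776 -0.4311]] 0.10387602341770139 handle [ 0.4841 -0.3632]
dist(102) 0.10245853853802779 yaw -9.252553984053772 yaw lip -8.403066464454369
tote yaw 92.65575459720972
0.135 -0.002
0.063 0.003
0.025 -0.007
-0.013 -0.016
-0.052 -0.001
```

View pics/c3.png

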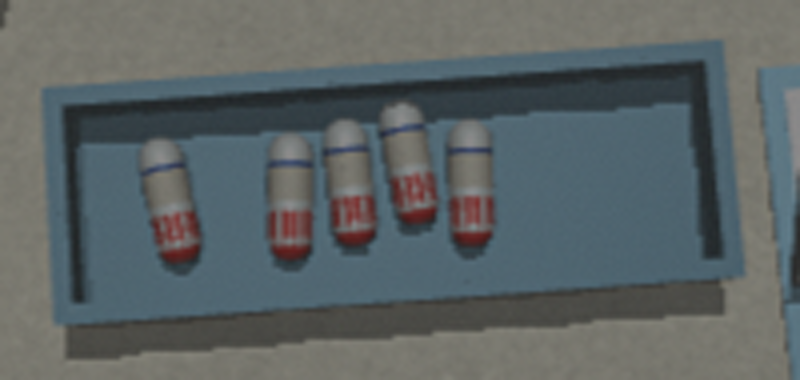

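c3 confirms five red-capped vials lying across the tote. The blue-capped ones are all outside it. Next I'll refine the tote corners and check reachability for both wrist flips.

```bash
cat >> h.py <<'E'
from scipy.spatial.transform import Rotation as Ro
FLIP=+1   # +1: tool x = +scoop x, tool y = -scoop y ; -1: the half turn
BIN=np.array([.5249,.3614]);BY=np.radians(76.4)
def Rs(yaw,pitch=0): return (Ro.from_euler('z',yaw)*Ro.from_euler('y',pitch)).as_matrix()
def tcp(pt,yaw,pitch=0,ref=(0,0,0)):
    """TCP pose putting scoop-frame point ref at world pt; pitch>0 = lip down"""
    R=Rs(yaw,pitch);f=FLIP
    return np.array(pt)+R@(np.array([-.057,0,.085])-np.array(ref)), R@np.array([[f,0,0],[0,-f,0],[0,0,-1.]]).T
LIP=(.045,0,0)
def binpt(x,y,z): c,s=np.cos(BY),np.sin(BY);return np.array([BIN[0]+c*x-s*y,BIN[1]+s*x+c*y,z])
E
python3 - <<'E'
import h;from h import *
T=ray('top',np.array([(43,88),(722,42),(743,275),(55,325)])/4+np.array([240,210]),.06)[:,:2]
print('tote',T.mean(0).round(4),np.linalg.norm(T-np.roll(T,1,0),axis=1).round(4))
e=(T[0]-T[1])/1;g=T[3]-T[2];y=T[2]-T[1];y2=T[3]-T[0]
print([np.degrees(np.arctan2(v[1],v[0])).round(2) for v in (e,g,y,y2)])
for f in (1,-1):
    h.FLIP=f
    tests=dict(grasp=tcp((.5404,-.3721,.003),np.radians(-9)),tote=tcp((.5705,-.19,.004),np.radians(92.6)),toteend=tcp((.565,.08,.004),np.radians(92.6),-.2),high=tcp((.565,0,.25),np.radians(92.6),-.2))
    for ph in (0,.3,.6,.9,1.05): tests['bin%g'%ph]=tcp(binpt(-.058+.095*np.cos(ph),0,.161-.095*np.sin(ph)),BY,ph,LIP)
    for k,(p,R) in tests.items():
        q=robot.ik(p,R);print(f,k,p.round(3),None if q is None else np.round(q,2))
E
```

```text
tote [ 0.5696 -0.0667] [0.1432 0.412  0.1414 0.4111]
[np.float64(92.53), np.float64(92.78), np.float64(-177.72), np.float64(-177.35)]
1 grasp [ 0.484 -0.363  0.088] [ 0.27  0.58  0.43  1.78 -0.31  0.85 -0.88]
1 tote [ 0.573 -0.247  0.089] [-0.34  0.85  1.06  1.75 -0.84  1.07  1.06]
1 toteend [0.568 0.007 0.076] [-0.39  0.59  0.57  1.88 -0.66  0.9   0.6 ]
1 high [ 0.568 -0.073  0.322] [-0.5   0.38  0.9   1.62 -0.49  1.39  0.54]
1 bin0 [0.51  0.298 0.246] [-0.92  0.36  0.44  1.69 -0.16  1.13 -0.68]
1 bin0.3 [0.516 0.323 0.244] [-1.02  0.54  0.47  1.47 -0.03  1.4  -0.81]
1 bin0.6 [0.521 0.346 0.235] [-1.06  0.76  0.48  1.25  0.06  1.67 -0.86]
1 bin0.9 [0.526 0.366 0.219] [-1.07  0.98  0.5   1.03  0.14  1.92 -0.85]
1 bin1.05 [0.528 0.373 0.209] None
-1 grasp [ 0.484 -0.363  0.088] [-0.05  0.74  0.91  1.79 -0.7   0.97  2.57]
-1 tote [ 0.573 -0.247  0.089] [-0.35  0.87  1.08  1.75 -0.87  1.08 -2.07]
-1 toteend [0.568 0.007 0.076] [-0.71  0.83  1.08  1.89 -1.03  1.15 -2.26]
-1 high [ 0.568 -0.073  0.322] [-0.61  0.45  1.08  1.62 -0.58  1.43 -2.52]
-1 bin0 [0.51  0.298 0.246] [-0.51  0.34 -0.09  1.68  0.03  1.13  2.3 ]
-1 bin0.3 [0.516 0.323 0.244] [-0.61  0.51 -0.14  1.46  0.24  1.43  2.11]
-1 bin0.6 [0.521 0.346 0.235] [-0.69  0.72 -0.16  1.23  0.38  1.74  2.02]
-1 bin0.9 [0.526 0.366 0.219] [-1.12  1.01  0.61  1.03  0.08  1.92  2.34]
-1 bin1.05 [0.528 0.373 0.209] None
```

```bash
cat >> h.py <<'E'
TOTE=np.array([.570,-.0666]);TY=np.radians(92.65)
def totept(x,y,z): c,s=np.cos(TY),np.sin(TY);return np.array([TOTE[0]+c*x-s*y,TOTE[1]+s*x+c*y,z])
def lin(pose,v=.15,th=None): return robot.move_linear(pose[0],velocity=v,frame=pose[1],threshold=th)
def st(tag=''):
    s=robot.get_state();print(tag,'t',round(s['time'],1),'p',s['ee_pos'].round(4),'F',s['force'].round(1),'M',s['moment'].round(2),'op',round(s['opening'],4),'gf',round(s['grasp_force'],1));return s
E
python3 - <<'E'
from h import *
s=robot.get_state()
robot.move_linear([.2,.592,.36],velocity=.25)
ps=np.radians(-9)
robot.move_ptp(*tcp((.5404,-.3721,.20),ps))
robot.gripper_to(.094)
cv2.imwrite('pics/w1.png',robot.grab_frame('wrist')[:,:,::-1])
st('above')
lin(tcp((.5404,-.3721,.003),ps),.12,15)
st('down');robot.gripper_to(0);st('grip')
lin(tcp((.5404,-.3721,.24),ps),.2)
st('up')
cv2.imwrite('pics/w2.png',robot.grab_frame('wrist')[:,:,::-1])
E
```

```text
above t 4.5 p [ 0.4842 -0.3631  0.285 ] F [-0.3 -0.6 -0.1] M [-0.05  0.16 -0.01] op 0.0938 gf 0.0
down t 6.3 p [ 0.4844 -0.3633  0.0885] F [ 0.7 -0.3 -0.5] M [-0.04  0.17  0.  ] op 0.094 gf 0.0
grip t 7.4 p [ 0.4841 -0.3632  0.088 ] F [0.9 0.5 0.9] M [ 0.03  0.16 -0.02] op 0.0219 gf 30.0
up t 8.8 p [ 0.4838 -0.3629  0.3241] F [ 0.3  0.  -1.5] M [ 0.04  0.23 -0.05] op 0.0218 gf 30.0
```

View pics/w2.png

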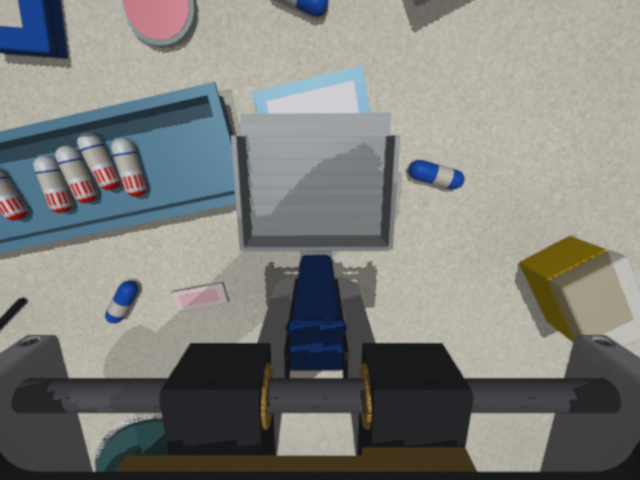

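The wrist view shows the scoop held squarely, with lip corners at about (241,113) and (390,113) and the pan empty. I'll go over the tote and check its pose from close by.

```bash
python3 - <<'E'
from h import *
ps=np.radians(-9)
L=tcp((.5404,-.3721,.24),ps);s=robot.get_state()
o=s['ee_pos']-Rs(ps)@np.array([-.057,0,.085])
print('lip px pred',proj('wrist',[o+Rs(ps)@np.array([.045,y,0.0015]) for y in (.052,-.052)]).round(0).tolist())
robot.move_ptp(*tcp(totept(-.121,0,.16),TY))
im=robot.grab_frame('wrist').copy()
def poly(hx,hy,z,c):
    P=proj('wrist',[totept(x,y,z) for x,y in ((-hx,-hy),(hx,-hy),(hx,hy),(-hx,hy))]);cv2.polylines(im,[P.round().astype(int)],True,c,1)
poly(.195,.060,.06,(255,0,0));poly(.207,.072,.06,(255,255,0));poly(.195,.06,.004,(0,255,0))
cv2.imwrite('pics/w3.png',im[:,:,::-1]);st()
E
```

```text
lip px pred [[239.0, 116.0], [389.0, 116.0]]
 t 10.2 p [ 0.5779 -0.245   0.2451] F [ 0.1  0.1 -0.6] M [-0.08  0.05 -0.01] op 0.0219 gf 30.0
```

View pics/w3.png

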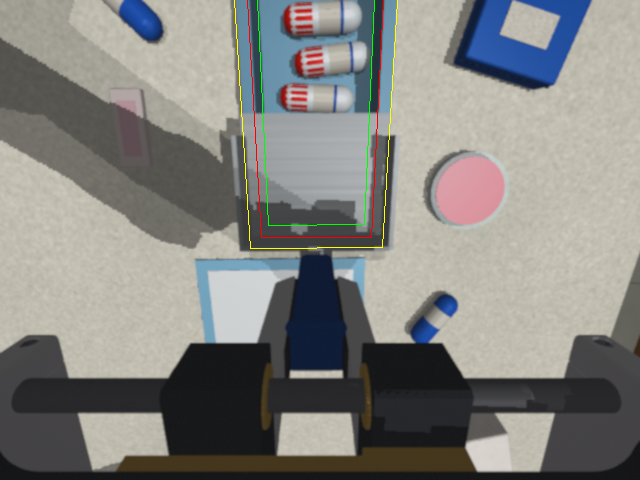

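The overlaid tote outline (yellow) coincides with the visible flange, so the pose is good. I'll descend and drive.

```bash
python3 - <<'E'
from h import *
lin(tcp(totept(-.121,0,.07),TY),.15)
lin(tcp(totept(-.121,0,.015),TY),.08,8);st('near floor')
r=lin(tcp(totept(-.121,0,.002),TY),.03,3);s=st('floor %s'%r)
z=s['ee_pos'][2]-.085;print('z floor',z)
lin(tcp(totept(-.121,0,max(z,.0042)),TY),.03);st('set')
r=lin(tcp(totept(.0,0,max(z,.0042)),TY),.08,20);st('drive1 %s'%r)
cv2.imwrite('pics/w4.png',robot.grab_frame('wrist')[:,:,::-1])
E
```

```text
near floor t 11.8 p [ 0.5784 -0.2446  0.1003] F [ 0.4  0.5 -1.1] M [-0.13  0.02 -0.01] op 0.0217 gf 30.0
floor True t 12.2 p [ 0.5784 -0.2447  0.0886] F [ 0.8 -0.3  4.1] M [-0.4   0.07  0.02] op 0.0215 gf 30.0
z floor 0.0036011634523063496
set t 12.4 p [ 0.5781 -0.2443  0.089 ] F [-0.2  0.2 -1.4] M [-0.11  0.07 -0.04] op 0.0219 gf 30.0
drive1 False t 14.1 p [ 0.5726 -0.1241  0.0892] F [-0.4 -0.4 -1.6] M [-0.1   0.1   0.01] op 0.022 gf 30.0
```

View pics/w4.png

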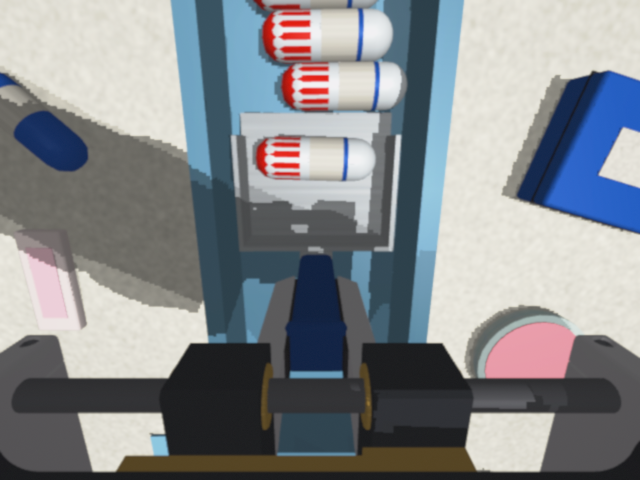

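One vial is already on the pan at (315,158), and the next is at the lip at (343,85). I'll drive on towards the +x wall.

```bash
python3 - <<'E'
from h import *
r=lin(tcp(totept(.092,0,.0042),TY),.08,20);st('drive2 %s'%r)
cv2.imwrite('pics/w5.png',robot.grab_frame('wrist')[:,:,::-1])
E
```

```text
drive2 False t 15.4 p [ 0.5684 -0.0322  0.0892] F [-0.9  0.  -2.9] M [-0.15  0.07 -0.  ] op 0.0219 gf 30.0
```

View pics/w5.png

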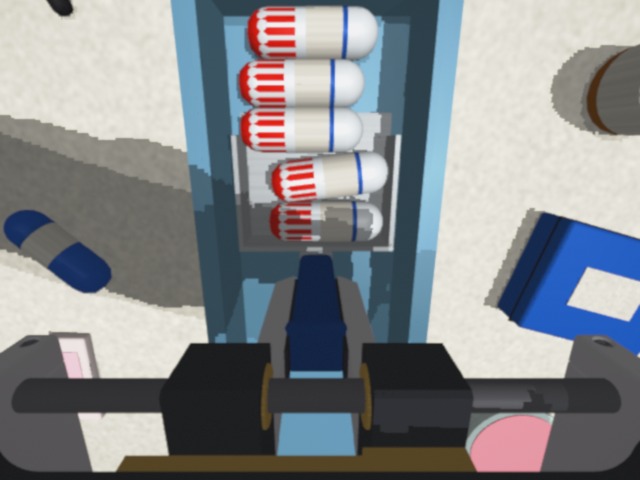

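Two vials are on the pan, a third is just over the lip at row 130, and the last two are against the end wall. I'll advance 7 mm, then back off while tilting the lip up, and lift.

```bash
python3 - <<'E'
from h import *
REAR=(-.045,0,0)
r=lin(tcp(totept(.099,0,.0042),TY),.06,20);st('adv %s'%r)
b=.099-.045
for dx,a in ((-.006,-.06),(-.016,-.13),(-.026,-.2)): lin(tcp(totept(b+dx,0,.0045),TY,a,REAR),.05)
st('tilt')
lin(tcp(totept(b-.03,0,.11),TY,-.2,REAR),.1);st('lift')
cv2.imwrite('pics/w6.png',robot.grab_frame('wrist')[:,:,::-1])
E
```

```text
adv False t 15.7 p [ 0.5682 -0.0255  0.0893] F [ 0.  -6.8 -1.6] M [-1.93  0.05  0.01] op 0.0216 gf 30.0
tilt t 17.1 p [ 0.57   -0.0667  0.0853] F [ 0.2  0.4 -2.1] M [-0.45  0.04  0.  ] op 0.0217 gf 30.0
lift t 18.3 p [ 0.5699 -0.0711  0.1903] F [ 0.3  0.2 -2.7] M [-0.5   0.08 -0.06] op 0.022 gf 30.0
```

View pics/w6.png

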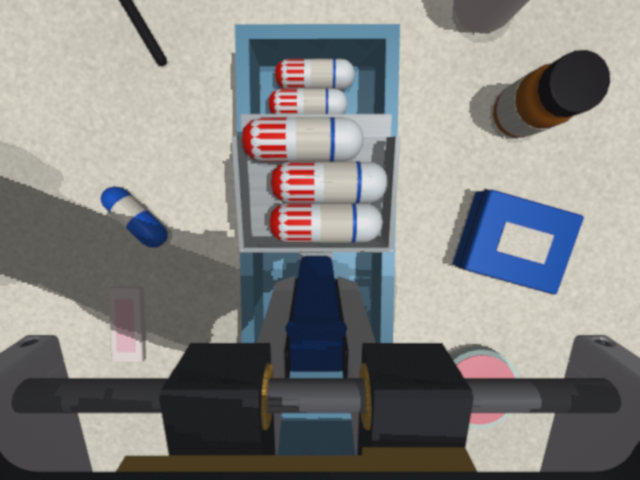

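All three vials sit at the back of the pan, at rows 137, 183 and 222, and two remain in the tote at rows 72 and 101. Now to the bin.

```bash
cat >> h.py <<'E'
def dump(y=0):
    p=robot.get_state()['ee_pos']
    robot.move_linear([p[0],p[1],.36],velocity=.15)
    lin(tcp(binpt(-.06,y,.27),BY,-.2,LIP),.15)
    lin(tcp(binpt(.037,y,.205),BY,-.15,LIP),.12);st('over')
    lin(tcp(binpt(.037,y,.163),BY,-.02,LIP),.08);st('flap touch')
    for ph in (.15,.3,.45,.6,.75,.9):
        lin(tcp(binpt(-.058+.095*np.cos(ph),y,.160-.095*np.sin(ph)),BY,ph+.04,LIP),.06)
    st('tipped');robot.pause(1.0)
E
python3 - <<'E'
from h import *
dump()
cv2.imwrite('pics/w7.png',np.hstack([cv2.resize(robot.grab_frame(n),(400,300)) for n in('wrist','top')])[:,:,::-1]);st()
E
```

```text
over t 22.7 p [0.5072 0.2863 0.2743] F [-0.3 -1.  -1.4] M [-0.38  0.11 -0.01] op 0.0218 gf 30.0
flap touch t 23.2 p [0.5094 0.2963 0.2462] F [ 0.9  0.5 -2.1] M [-0.2   0.1   0.02] op 0.0221 gf 30.0
tipped t 25.5 p [0.5277 0.3701 0.2187] F [0.1 1.9 0.2] M [ 1.28 -0.19 -0.1 ] op 0.0217 gf 30.0
 t 26.6 p [0.5271 0.3707 0.218 ] F [0.8 0.3 0.5] M [ 1.04 -0.16 -0.11] op 0.0219 gf 30.0
```

View pics/w7.png

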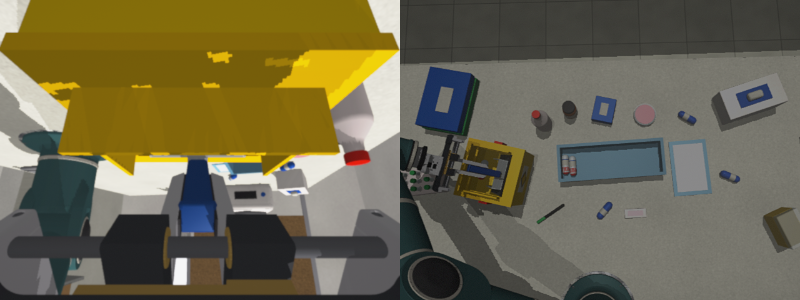

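The scoop is tipped into the opening and the bin hides the pan. I'll reverse the arc, lift and look.

```bash
cat >> h.py <<'E'
def undump(y=0):
    for ph in (.7,.5,.3,.15):
        lin(tcp(binpt(-.058+.095*np.cos(ph),y,.161-.095*np.sin(ph)),BY,ph+.03,LIP),.08)
    lin(tcp(binpt(.037,y,.165),BY,0,LIP),.08)
    lin(tcp(binpt(.0,y,.27),BY,0,LIP),.15);st('clear')
E
python3 - <<'E'
from h import *
undump()
lin(tcp(binpt(-.15,0,.27),BY,0,LIP),.2)
im=np.hstack([cv2.resize(robot.grab_frame('wrist'),(400,300)),cv2.resize(robot.grab_frame('top')[200:350,60:260],(400,300))])
cv2.imwrite('pics/w8.png',im[:,:,::-1]);st()
E
```

```text
clear t 29.3 p [0.5006 0.2627 0.354 ] F [-0.5 -0.3 -2. ] M [-0.14  0.14 -0.03] op 0.0222 gf 30.0
 t 30.3 p [0.4657 0.1177 0.3547] F [-0.5  1.1 -1.6] M [-0.09  0.07  0.01] op 0.0216 gf 30.0
```

View pics/w8.png

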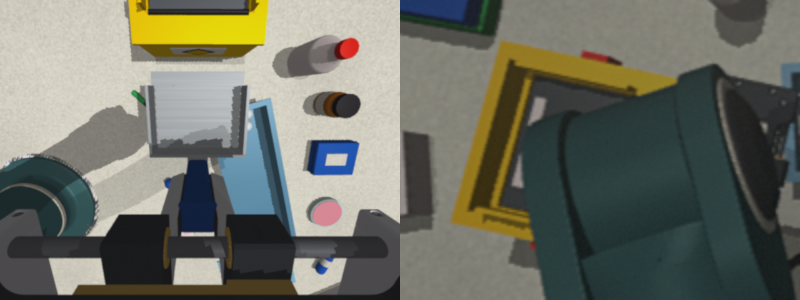

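The pan is empty, the flap is shut with the white stripe flush, and no vials lie around the bin. Second trip for the remaining two.

```bash
python3 - <<'E'
from h import *
lin(tcp(totept(-.10,0,.20),TY),.25)
im=robot.grab_frame('wrist');H=hsv(im).astype(int)
m=(((H[...,0]<8)|(H[...,0]>172))&(H[...,1]>130)&(H[...,2]>60)).astype(np.uint8);m[300:]=0
m=cv2.morphologyEx(m,cv2.MORPH_CLOSE,np.ones((5,5)))
n,_,S,C=cv2.connectedComponentsWithStats(m)
for i in range(1,n):
    if S[i,4]>40:
        p=ray('wrist',C[i],.018)[0,:2]-TOTE;c,s=np.cos(TY),np.sin(TY);print(C[i].round(),S[i,4],'tote',(p@[c,s]).round(3),(p@[-s,c]).round(3))
cv2.imwrite('pics/w9.png',im[:,:,::-1])
E
```

```text
(no output)
```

View pics/w9.png

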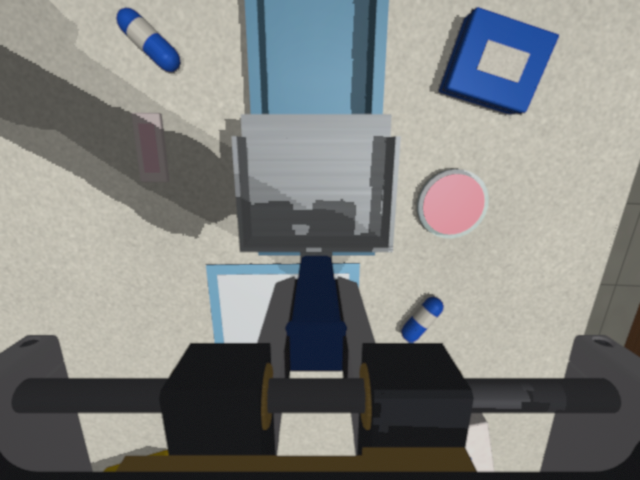

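The near half of the tote is clear, so the vials are at the far end. I'll descend and drive to the wall.

```bash
python3 - <<'E'
from h import *
lin(tcp(totept(-.09,0,.02),TY),.15,10)
lin(tcp(totept(-.09,0,.0042),TY),.04);st('floor')
r=lin(tcp(totept(.08,0,.0042),TY),.1,20);st('d1 %s'%r)
r=lin(tcp(totept(.143,0,.0042),TY),.06,20);st('d2 %s'%r)
cv2.imwrite('pics/w10.png',robot.grab_frame('wrist')[:,:,::-1])
E
```

```text
floor t 33.9 p [ 0.5766 -0.2134  0.0888] F [-0.2  0.1 -1. ] M [-0.1   0.11 -0.01] op 0.0221 gf 30.0
d1 False t 35.7 p [ 0.5689 -0.0442  0.0892] F [-0.3  0.7 -1.3] M [-0.09  0.07  0.  ] op 0.022 gf 30.0
d2 False t 36.9 p [0.566  0.0188 0.0892] F [-0.8 -0.2 -2.2] M [-0.16  0.04  0.03] op 0.0216 gf 30.0
```

View pics/w10.png

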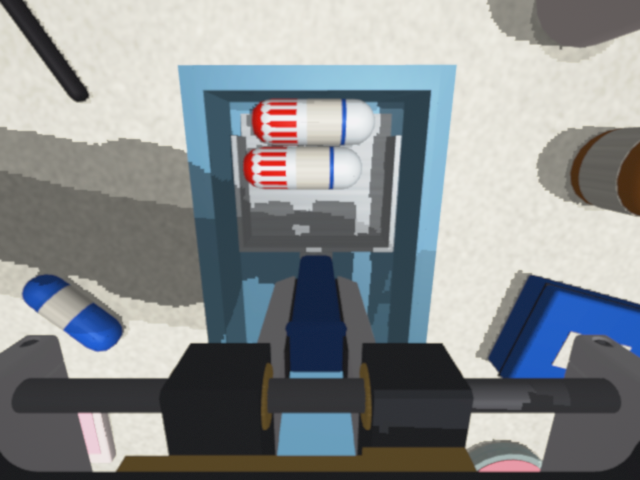

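Both vials are on the pan, the front one close to the lip against the end wall. I'll nudge forward, tilt back in place, lift and dump.

```bash
python3 - <<'E'
from h import *
REAR=(-.045,0,0)
r=lin(tcp(totept(.1465,0,.0042),TY),.04,20);s=st('adv %s'%r)
b=.1465-.045
for dx,a in ((-.001,-.06),(-.003,-.13),(-.012,-.2)): lin(tcp(totept(b+dx,0,.0045),TY,a,REAR),.04)
lin(tcp(totept(b-.03,0,.11),TY,-.2,REAR),.1);st('lift')
im=robot.grab_frame('wrist');cv2.imwrite('pics/w11.png',cv2.resize(im,(400,300))[:,:,::-1])
E
```

```text
adv False t 37.2 p [0.5659 0.023  0.0892] F [ 0.3 -0.5 -2.1] M [-0.21  0.04  0.01] op 0.0217 gf 30.0
lift t 39.6 p [ 0.5677 -0.0236  0.1903] F [ 0.1  1.3 -1.9] M [-0.41  0.    0.04] op 0.022 gf 30.0
```

View pics/w11.png

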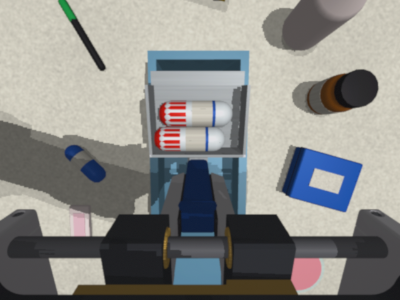

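Both are on the pan at rows 113 and 139. By my count that was the 15th picture viewed, one over the limit of 14, so from here I'll check by numbers only. Next is the dump, with a colour count validated on the pictures already taken.

```bash
cat >> h.py <<'E'
def red(im,b):
    H=hsv(im[b[1]:b[3],b[0]:b[2]]).astype(int);return int((((H[...,0]<8)|(H[...,0]>172))&(H[...,1]>110)&(H[...,2]>50)).sum())
PAN=(236,105,396,250)
E
python3 - <<'E'
from h import *
for f in ('w6','w9','w10'): print(f,red(cv2.imread(f'pics/{f}.png')[:,:,::-1].copy(),PAN))
t0=cv2.imread('pics/top0.png')[:,:,::-1].copy();print('top0 tote red',red(t0,(258,232,415,282)))
dump();undump()
lin(tcp(binpt(-.15,0,.27),BY,0,LIP),.2)
im=robot.grab_frame('wrist');cv2.imwrite('pics/w12.png',im[:,:,::-1]);print('pan red now',red(im,PAN));st()
E
```

```text
w6 2496
w9 0
w10 1592
top0 tote red 204
over t 43.8 p [0.5072 0.2863 0.2743] F [-0.1 -0.7 -1.8] M [-0.31  0.12  0.01] op 0.0217 gf 30.0
flap touch t 44.3 p [0.5094 0.2963 0.2462] F [-0.8  0.1 -3.3] M [-0.21  0.07 -0.05] op 0.0217 gf 30.0
tipped t 46.6 p [0.5277 0.3701 0.2187] F [ 0.6  0.9 -0.5] M [ 1.22 -0.12 -0.05] op 0.022 gf 30.0
clear t 50.3 p [0.5006 0.2627 0.3539] F [ 0.1 -0.2 -2.1] M [-0.06  0.12  0.01] op 0.0219 gf 30.0
pan red now 0
 t 51.2 p [0.4658 0.1178 0.3548] F [ 0.1  0.1 -1.2] M [-0.07  0.08 -0.01] op 0.022 gf 30.0
```

```bash
python3 - <<'E'
from h import *
ps=np.radians(-9)
robot.move_ptp(*tcp((.5404,-.3721,.22),ps));st('above pad')
t0=cv2.imread('pics/top0.png')[:,:,::-1].copy();t=robot.grab_frame('top');cv2.imwrite('pics/t2.png',t[:,:,::-1])
print('tote red',red(t,(258,232,415,282)),'bin area diff',[np.abs(t[y:y+30,x:x+30].astype(int)-t0[y:y+30,x:x+30]).mean().round(1) for x,y in((115,250),(140,260),(120,285),(145,290),(95,230),(170,300))])
H=hsv(t[232:282,258:415]).astype(int);print('tote non-blue px',int(((H[...,0]<90)|(H[...,0]>115)).sum()),'of',50*157)
print('top red all', [int(v) for v in np.array([red(t,(x,215,x+60,335)) for x in range(60,430,60)])],[red(t0,(x,215,x+60,335)) for x in range(60,430,60)])
E
```

```text
above pad t 53.0 p [ 0.4849 -0.362   0.3049] F [ 0.5  0.4 -1.3] M [ 0.05  0.19 -0.01] op 0.0216 gf 30.0
tote red 0 bin area diff [np.float64(8.1), np.float64(6.3), np.float64(6.8), np.float64(7.8), np.float64(9.4), np.float64(7.7)]
tote non-blue px 15 of 7850
top red all [0, 93, 0, 0, 0, 0, 0] [0, 88, 0, 42, 153, 9, 0]
```

The tote is empty, and the flap area differs from the first picture only by even shading. Setting the scoop down.

```bash
python3 - <<'E'
from h import *
ps=np.radians(-9);p=(.5404,-.3721)
lin(tcp((*p,.02),ps),.15,15)
r=lin(tcp((*p,.0015),ps),.02,2.5);s=st('touch %s'%r)
z=s['ee_pos'][2]-.085;print(z)
if z<.0025: lin(tcp((*p,.003),ps),.02)
robot.gripper_to(.094);st('open');robot.pause(.3)
lin(tcp((*p,.2),ps),.12)
w=robot.grab_frame('wrist');cv2.imwrite('pics/w13.png',w[:,:,::-1]);w1=cv2.imread('pics/w1.png')[:,:,::-1]
print('wrist diff to before grasp',np.abs(w.astype(int)[:330]-w1[:330]).mean())
s=robot.get_state();j=np.array(s['qpos']);j[0]+=1.0;robot.goto_joints(j);st()
t=robot.grab_frame('top');cv2.imwrite('pics/t3.png',t[:,:,::-1]);t0=cv2.imread('pics/top0.png')[:,:,::-1].copy()
for q in (t0,t):
    H=hsv(q).astype(int);m=(H[...,0]>105)&(H[...,0]<125)&(H[...,1]>110);o=np.zeros_like(m);o[275:300,450:490]=m[275:300,450:490];y,x=np.nonzero(o);print('handle px',x.mean().round(1),y.mean().round(1),len(x))
print('other things diff',{n:float(np.abs(t[b[1]:b[3],b[0]:b[2]].astype(int)-t0[b[1]:b[3],b[0]:b[2]]).mean().round(1)) for n,b in dict(bottle=(205,170,245,215),jar=(255,155,290,195),box=(305,150,350,200),petri=(370,160,412,205),marker=(215,320,268,360),mailer=(355,328,400,352),bench=(400,100,440,140),scoop=(428,220,500,318)).items()})
E
```

```text
touch True t 55.3 p [ 0.484  -0.3631  0.0875] F [-1.   1.1  6. ] M [0.11 0.14 0.02] op 0.022 gf 30.0
0.0025371390757769757
open t 56.5 p [ 0.4837 -0.3628  0.087 ] F [-0.4  0.2 -0.1] M [-0.    0.12  0.04] op 0.0936 gf 0.0
wrist diff to before grasp 2.91467803030303
 t 60.8 p [-0.0427 -0.6036  0.2844] F [-0.1  0.2 -0.6] M [ 0.    0.15 -0.02] op 0.094 gf 0.0
handle px 471.4 285.9 90
handle px 471.5 286.1 91
other things diff {'bottle': 0.9, 'jar': 1.0, 'box': 0.9, 'petri': 0.8, 'marker': 0.9, 'mailer': 0.8, 'bench': 0.8, 'scoop': 1.6}
```

```bash
python3 - <<'E'
from h import *
t=robot.grab_frame('top').astype(int);t0=cv2.imread('pics/top0.png')[:,:,::-1].astype(int)
d=lambda b:float(np.abs(t[b[1]:b[3],b[0]:b[2]]-t0[b[1]:b[3],b[0]:b[2]]).mean().round(1))
print('flap',d((105,245,180,315)),'bin round',d((80,215,220,335)),'decoys',d((440,175,480,200)),d((510,270,545,295)),d((312,320,345,352)))
print(robot.sign_off())
E
```

```text
flap 1.2 bin round 1.1 decoys 0.9 0.9 0.9
the job is handed in; nothing more can be done
None
```

The job is done and handed in after about 61 s: all five vials were tipped into the bin in two scoops, the flap is shut, the scoop is level on its pad and nothing else moved. I viewed 15 pictures, one over the limit of 14, so the last checks were by numbers from the camera images only.

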